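# Swing out the outrigger leg of the circuit-board holder

## Robot

A 6-joint arm with a two-finger parallel gripper is mounted at the origin on a cart in front of the work surface, level with it; the furniture and walls round the work are solid. World frame = base frame: x ahead of the robot, y to its left, z up, the work surface at z = 0. Lengths are in m, angles in rad, forces in N, time in s.
With the tool pointing down it reaches from about 0.375 to 0.9 m from the base axis. Payload 3.1 kg.
Tool frame: the origin (TCP) lies at the centre of the arm's flange, where the gripper is bolted on; the fingertips stand 182 mm ahead of it and the grasp point (between the pads) lies 164 mm ahead of it; z points along the fingers, y is the line along which they close (so a half turn about z gives the same grasp; the last joint's range is limited). The gripper opens to 87 mm and grips with 3 to 60 N. Pads are 19 mm wide; open, the fingers measure 117 mm over their backs; the gripper's body (75 mm by 190 mm) begins 51 mm behind the grasp point.
Start: joints at [-1.526, 0.527, 1.433, -0, 1.181, -0.178], TCP at [0.138, -0.61, 0.405] pointing down, gripper open.
Joint ranges: [-3.08, 3.08], [-0.75, 2.2], [0.22, 2.44], [-1.43, 4.57], [0, 2.65], [-2.85, 2.85]. Speed limits (rad/s): [2.79, 2.79, 3.14, 3.14, 3.14, 3.14].

## Interface

Orientations are given as a unit quaternion [x, y, z, w].
In Python, from rig import * gives the robot as it stands.
- The arm moves only by the tool move_arm, never from a script. Its argument "commands" is a list that holds one entry, the list of rows, each a list of 6 numbers: the shift along the tool's x, y, z in units of 40 mm (1.0 is 40 mm), then the turn, a rotation vector about the tool's x, y, z in rad. A call has 1 to 12 rows; each row is the pose to reach, as a shift and turn from the pose commanded when the call began, along the tool's axes at that moment; what a row does not reach only later rows make up. A row lasts 1/8 s, in which the tool goes at most 62.5 mm and 10.7 degrees, less where a joint would pass 70% of its speed; a pose out of reach is approached as far as the arm can. A call with a gripper value outside its range is refused whole. "claw" is the closure, from -1 (fully open) to 1 (shut), so that 0 is half open, set as the call begins (left out, the last holds). The fingers move at their own pace and stop on an object; "squeeze" is the grip in N (left out, the last holds). Time passes only in rows, so rows that repeat a pose let the fingers close. It gives the time, the measured TCP pose, the force, the opening and the grip force at its end, in the units of the state.
- get_obs(): the state, without advancing time (a new reading comes with each control period).
- camera(name): name is "side" or "top"; returns a dict with "pixels" (480x640x3 uint8, blue, green, red), "range_z" (480x640 float32, m along the optical axis (not along the pixel's ray), 0 where there is no reading), "camera_matrix" (3x3 intrinsics, pixels), "extrinsics" (4x4, takes a point from world to camera coordinates). Camera axes: x right, y up, looking along -z (the intrinsics and any distortion apply to the point x, -y, -z); pixel columns grow to the right and rows downward; lengths in m; the calibration is good to about 2 mm. A picture is of the moment at which its call begins.
- hand_in(): hands the job in; it is judged then, once.
The state is a dict: "time": time; "q": joint angles; "joint_velocities": joint speeds; "joint_torque": joint torques, N m; "position": TCP position; "tool_rot": TCP orientation; "ft_force": force on the tool from outside, world axes, zero at the start; "moment": the same for the moment, N m; "grip_width": finger opening in m; "grip_force": force on a finger pad.
Only numpy, scipy, OpenCV 4.12 (cv2) and the standard library are available. Lean on these libraries where they do the work, as an engineer would, in place of code of your own. Each camera call takes 0.05 s, during which the arm holds its last target. There are 200 camera calls.

## Task

Two low grey work holders stand on the desk, one clamping a blue circuit board and one a dark red game cartridge with an orange label, both with their orange-knobbed outrigger leg folded or nearly folded. The circuit board is to be soldered next: swing the leg of its holder out, all the way until it snaps home behind its spring ball, and let go. Leave the leg of the cartridge's holder as it is.

Things in the scene. Friction and masses are not known exactly. Their poses are not given: they have to be found in the camera images.
- board_leg (a joint): Swing of the leg of the holder with the blue circuit board, rad, about an upright hinge. 0 = folded along the holder's right side (seen from the robot), pointing to the robot; grows counterclockwise from above to a stop at 1.57, square out to the right. Starts at 0 to 0.35. From 0.5 to 1.37 it rides over a spring ball (up to 4 N at the knob); past 1.4 the ball drives it home and keeps it.
- board_leg_knob (a point): Point on the axis of the upright orange knob at the outer end of that leg, 40 mm above the desk. The knob is a round post, 18 mm in diameter, 20.5 to 52.5 mm above the desk, fixed on the aluminium leg (16 mm wide, top 20.5 mm above the desk). It moves on a level circle of radius 105 mm about the hinge. 25 mm of air on all sides of it above the leg.
- board_leg_hinge (a point): Point on the upright hinge axis of that leg, 20.5 mm above the desk, at the rear right corner of the holder. From here to the knob is the way the leg points now. The holder is fast on the desk: a grey plate 116 x 84 mm, 12 mm thick, board and jaws on it up to 35 mm above the desk. Both holders look alike but for what they clamp.
- cart_leg_knob (a point): The same point of the same orange knob on the other holder, the one with the dark red cartridge. This leg must stay where it is. The two holders swap places from run to run.

How it is judged:
At the end, for the whole second after the job is handed in: The leg of the circuit board's holder stands out in its detent, within 10 degrees of its end stop (joint above 1.40 rad), at rest and let go; the knob of the cartridge holder's leg is within 20 mm of where it started (value of joint board_leg above 1.4 rad and velocity of joint board_leg between -0.05 and 0.05 rad/s and distance of cart_leg_knob from where it was at the start of the episode below 0.02 m); the robot touches nothing.
It fails at once if the leg of the cartridge's holder is swung (its knob is moved more than 40 mm) (distance of cart_leg_knob from where it was at the start of the episode above 0.04 m).
It also fails if it takes over 40 s, if anything falls off the work surface, if the arm or the gripper's body presses on something with over 40 N, if the wrist force passes 120 N, or if a joint passes its speed limit or range.

## Working session

There is one attempt and no reset: what is moved stays moved. The work goes in short steps, Python scripts to look and compute and a tool call to move; the robot and the scene stay as the last step left them, time stands still between calls to the robot, and variables do not carry over. Pictures are saved under pics/ and viewed, at most 10 in all, crops included, and the job is handed in when it is done.

Besides the shell and the picture viewer there is one more tool, called in YAML: its name, and indented under it one key for each argument. move_arm: Moves the arm, as the interface text tells. Its arguments: {"type":"object","properties":{"commands":{"type":"array","items":{"type":"array","items":{"type":"array","items":{"type":"number"}}}},"claw":{"type":"number"},"squeeze":{"type":"number"}},"required":["commands"]}

```bash
mkdir -p pics
cat > h.py <<'E'
from rig import *
import numpy as np, cv2
def pt(c,u,v,h=None):
    K=c["camera_matrix"];T=c["extrinsics"];Ti=np.linalg.inv(T)
    d=np.array([(u-K[0,2])/K[0,0],-(v-K[1,2])/K[1,1],-1.])
    if h is None: z=c["range_z"][int(v),int(u)]; return (Ti@np.r_[d*z,1])[:3]
    o=Ti[:3,3];w=Ti[:3,:3]@d
    return o+w*(h-o[2])/w[2]
E
python3 - <<'E'
from h import *
for n in("top","side"):
    c=camera(n);cv2.imwrite(f"pics/{n}1.png",c["pixels"]);np.savez(f"{n}1.npz",**c)
print(get_obs())
E
```

```text
{'time': 0.1, 'q': array([-1.52648874e+00,  5.28362408e-01,  1.43375050e+00,  7.27378498e-06,
        1.18140728e+00, -1.78487274e-01]), 'joint_velocities': array([-5.61458739e-04, -2.81410233e-04, -4.76169860e-03, -2.22884600e-03,
       -6.89873455e-04,  6.32454301e-05]), 'joint_torque': array([-3.69279342e-04, -4.40984130e+01, -1.77151197e+01,  6.34001568e-02,
        5.33824519e-02, -5.89115257e-05]), 'position': array([ 0.13812137, -0.60923701,  0.40388331]), 'tool_rot': array([ 9.93801412e-01,  1.11165749e-01,  6.79663077e-05, -9.61374594e-04]), 'ft_force': array([ 0.12123558,  0.26923247, -0.18225504]), 'moment': array([ 0.0045027 , -0.04865274,  0.01268937]), 'grip_force': 0.0, 'grip_width': 0.08703697574372199}
```

View pics/top1.png

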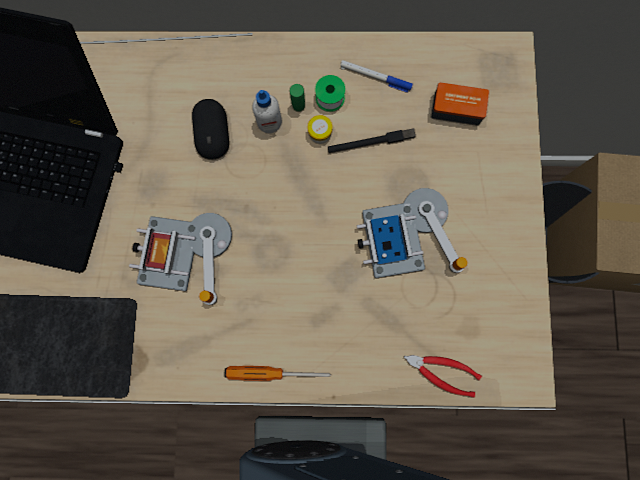

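View pics/side1.png

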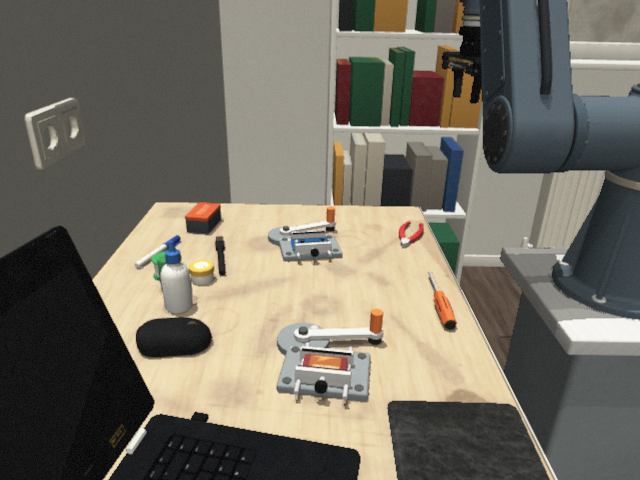

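The top view shows the board holder on the right, with its hinge near (427,208) and its knob near (460,264). The cartridge holder is on the left, knob near (207,297). I'll measure these next.

Run:
```python
from h import *
c=dict(np.load("top1.npz"))
cv2.imwrite("pics/crop.png",cv2.resize(c["pixels"][180:300,340:490],None,fx=5,fy=5,interpolation=cv2.INTER_CUBIC))
hsv=cv2.cvtColor(c["pixels"],cv2.COLOR_BGR2HSV)
m=cv2.inRange(hsv,(8,150,120),(22,255,255))
for (a,b,u,v) in((245,285,440,480),(280,310,190,225)):
    ys,xs=np.nonzero(m[a:b,u:v]);ys+=a;xs+=u
    P=np.array([pt(c,x,y) for x,y in zip(xs,ys)]);t=P[P[:,2]>.047]
    print(len(P),len(t),t.mean(0),t.min(0),t.max(0))
print("hinge",pt(c,427,208),pt(c,427,208,.0225)); print(pt(c,445,240),pt(c,540,300))
```

```text
92 91 [ 0.50217505 -0.22871942  0.0520318 ] [ 0.49443829 -0.23597197  0.04854347] [ 0.51060909 -0.22013977  0.05633947]
90 89 [0.44509795 0.16799397 0.06130852] [ 0.380606   -0.02419462  0.04837513] [0.45441831 0.17821543 0.88177012]
hinge [ 0.59443599 -0.18191348  0.02677037] [ 0.59550398 -0.18270122  0.0225    ]
[ 0.54278891 -0.21106547  0.02045802] [ 4.48836137e-01 -3.66679846e-01 -2.57275361e-04]
```

View pics/crop.png

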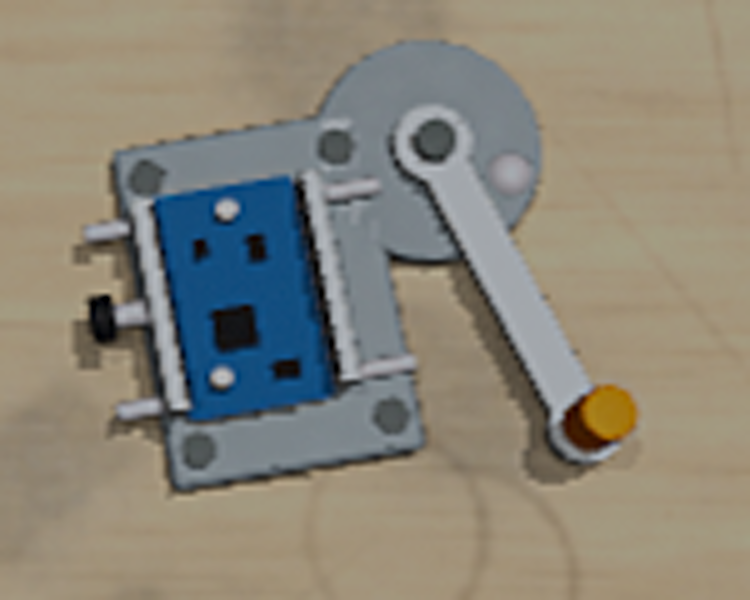

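```bash
cat >> h.py <<'E'
from scipy.spatial.transform import Rotation as R
H=np.array([.595,-.182])
def row(p,head):
    o=get_obs();r=R.from_quat(o["tool_rot"])
    t=R.from_matrix(np.array([[np.cos(head),np.sin(head),0],[np.sin(head),-np.cos(head),0],[0,0,-1]]).T)
    return np.round(np.r_[r.inv().apply(np.array(p)-o["position"])/.04,(r.inv()*t).as_rotvec()],3)
E
python3 -c "
from h import *
print(row([.502,-.229,.275],.467))"
```

```text
[ 1.0971e+01 -7.2550e+00  3.2400e+00 -2.0000e-03 -1.0000e-03 -2.4400e-01]
```

move_arm:
  commands:
    - [[10.97, -7.26, 3.2, -0.002, -0.001, -0.244], [10.97, -7.26, 3.2, -0.002, -0.001, -0.244], [10.97, -7.26, 3.2, -0.002, -0.001, -0.244], [10.97, -7.26, 3.2, -0.002, -0.001, -0.244], [10.97, -7.26, 3.2, -0.002, -0.001, -0.244], [10.97, -7.26, 3.2, -0.002, -0.001, -0.244], [10.97, -7.26, 3.2, -0.002, -0.001, -0.244], [10.97, -7.26, 3.2, -0.002, -0.001, -0.244], [10.97, -7.26, 3.2, -0.002, -0.001, -0.244], [10.97, -7.26, 3.2, -0.002, -0.001, -0.244], [10.97, -7.26, 3.2, -0.002, -0.001, -0.244], [10.97, -7.26, 3.2, -0.002, -0.001, -0.244]]
  claw: 0.17

```text
time: 1.6
position: [0.5013, -0.2304, 0.277]
tool_rot: [0.973, 0.23, -0.0, 0.001]
ft_force: [-0.4, 0.3, 0.4]
grip_width: 0.0362
grip_force: 0.0
```

Run:
```python
from h import *
o=get_obs();print(o["time"],o["position"],o["tool_rot"],o["grip_width"])
c=camera("side");cv2.imwrite("pics/s2.png",cv2.resize(c["pixels"][130:280,240:400],None,fx=5,fy=4,interpolation=cv2.INTER_CUBIC)[:600,:800])
print(row([.502,-.229,.212],.467))
```

```text
1.6 [ 0.50126332 -0.23044521  0.27702089] [ 9.73091965e-01  2.30413499e-01 -3.67312278e-04  1.22971383e-03] 0.03622002068408243
[ 3.600e-02 -2.900e-02  1.626e+00  2.000e-03  1.000e-03 -2.000e-03]
```

View pics/s2.png

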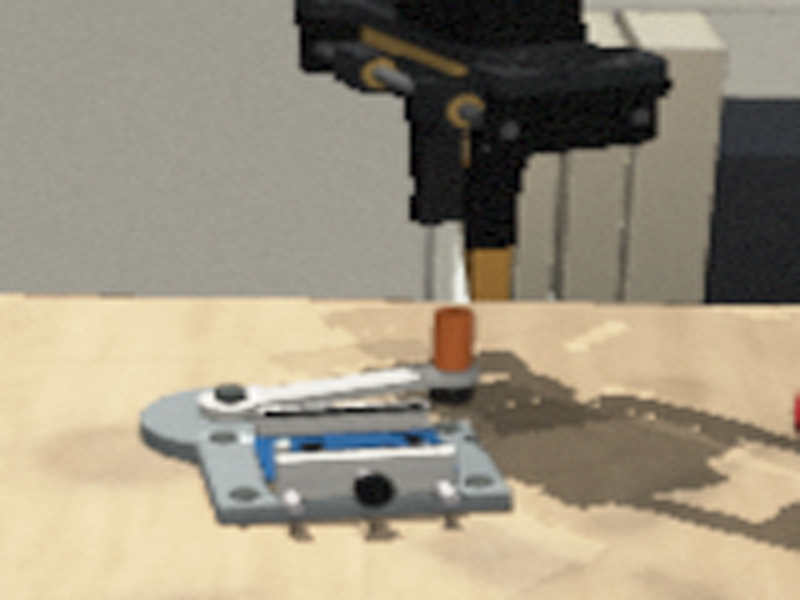

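The fingers, tips near (445,220) and (495,247) in the crop, stand either side of the knob at (453,335). The gap is centred over it, so I'll go straight down.

move_arm:
  commands:
    - [[0.03, -0.03, 0.6, 0.002, 0.001, 0], [0.03, -0.03, 1.2, 0.002, 0.001, 0], [0.03, -0.03, 1.62, 0.002, 0.001, 0], [0.03, -0.03, 1.62, 0.002, 0.001, 0], [0.03, -0.03, 1.62, 0.002, 0.001, 0]]

```text
time: 2.28
position: [0.5025, -0.2283, 0.2125]
tool_rot: [0.973, 0.231, 0.0, 0.0]
ft_force: [0.1, 0.1, -0.4]
grip_width: 0.0365
grip_force: 0.0
```

Run:
```python
from h import *
o=get_obs();print(o["time"],o["position"],o["ft_force"],o["grip_width"])
for f in np.linspace(.467,1.73,13)[1:]:
    print(list(row([H[0]-.104*np.cos(f),H[1]-.104*np.sin(f),.212],f)))
```

```text
2.275 [ 0.5025456  -0.22832753  0.2124578 ] [ 0.07939315  0.10027145 -0.39018644] 0.03653667453758092
[np.float64(-0.0), np.float64(0.28), np.float64(0.012), np.float64(0.001), np.float64(-0.0), np.float64(-0.106)]
[np.float64(0.043), np.float64(0.55), np.float64(0.012), np.float64(0.001), np.float64(-0.0), np.float64(-0.211)]
[np.float64(0.114), np.float64(0.814), np.float64(0.012), np.float64(0.001), np.float64(-0.0), np.float64(-0.316)]
[np.float64(0.213), np.float64(1.069), np.float64(0.012), np.float64(0.001), np.float64(-0.0), np.float64(-0.422)]
[np.float64(0.338), np.float64(1.312), np.float64(0.013), np.float64(0.001), np.float64(-0.0), np.float64(-0.527)]
[np.float64(0.488), np.float64(1.541), np.float64(0.013), np.float64(0.001), np.float64(0.0), np.float64(-0.632)]
[np.float64(0.661), np.float64(1.753), np.float64(0.013), np.float64(0.001), np.float64(0.0), np.float64(-0.737)]
[np.float64(0.855), np.float64(1.945), np.float64(0.013), np.float64(0.001), np.float64(0.0), np.float64(-0.843)]
[np.float64(1.069), np.float64(2.116), np.float64(0.013), np.float64(0.001), np.float64(0.0), np.float64(-0.948)]
[np.float64(1.299), np.float64(2.264), np.float64(0.014), np.float64(0.001), np.float64(0.0), np.float64(-1.053)]
[np.float64(1.543), np.float64(2.387), np.float64(0.014), np.float64(0.001), np.float64(0.0), np.float64(-1.158)]
[np.float64(1.799), np.float64(2.483), np.float64(0.014), np.float64(0.001), np.float64(0.0), np.float64(-1.264)]
```

move_arm:
  commands:
    - [[0, 0.28, 0.01, 0, 0, -0.106], [0.04, 0.55, 0.01, 0, 0, -0.211], [0.11, 0.81, 0.01, 0, 0, -0.316], [0.21, 1.07, 0.01, 0, 0, -0.422], [0.34, 1.31, 0.01, 0, 0, -0.527], [0.49, 1.54, 0.01, 0, 0, -0.632], [0.66, 1.75, 0.01, 0, 0, -0.737], [0.86, 1.95, 0.01, 0, 0, -0.843], [1.07, 2.12, 0.01, 0, 0, -0.948], [1.3, 2.26, 0.01, 0, 0, -1.053], [1.54, 2.39, 0.01, 0, 0, -1.158], [1.8, 2.48, 0.01, 0, 0, -1.264]]

```text
time: 3.78
position: [0.6119, -0.2843, 0.2128]
tool_rot: [0.647, 0.762, 0.0, 0.001]
ft_force: [0.3, 0.4, 0.1]
grip_width: 0.0362
grip_force: 0.0
```

move_arm:
  commands:
    - [[0, 0, 0, 0, 0, 0], [0, 0, 0, 0, 0, 0], [0, 0, 0, 0, 0, 0], [0, 0, 0, 0, 0, 0]]

```text
time: 4.28
position: [0.6111, -0.2842, 0.2116]
tool_rot: [0.649, 0.761, -0.0, -0.0]
ft_force: [-0.2, 0.9, -0.0]
grip_width: 0.0363
grip_force: 0.0
```

Run:
```python
from h import *
o=get_obs();print(o["time"],o["position"],o["ft_force"],o["grip_width"],o["grip_force"])
c=camera("side");cv2.imwrite("pics/s3.png",cv2.resize(c["pixels"][150:280,240:400],None,fx=5,fy=4,interpolation=cv2.INTER_CUBIC))
```

```text
4.275 [ 0.61105495 -0.28416076  0.21157316] [-0.1824397   0.87713929 -0.04775724] 0.036298220147853874 0.0
```

View pics/s3.png

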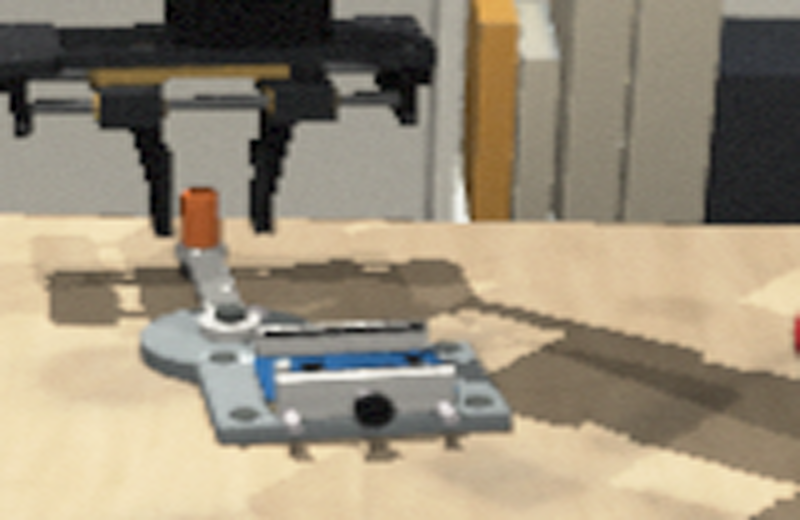

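The leg is square out. The knob at (200,217) sits between the fingers at x≈165 and 262 and no longer touches the pushing one, so it has snapped home. I'll lift clear and check from above.

move_arm:
  commands:
    - [[0, 0, -0.6, 0, 0, 0], [0, 0, -1.3, 0, 0, 0], [0, 0, -2.5, 0, 0, 0], [-1, 0, -4, 0, 0, 0], [-2.5, 0, -4, 0, 0, 0], [-4, 0, -4, 0, 0, 0], [-5.5, 0, -4, 0, 0, 0], [-5.5, 0, -4, 0, 0, 0], [-5.5, 0, -4, 0, 0, 0], [-5.5, 0, -4, 0, 0, 0]]

```text
time: 5.58
position: [0.6468, -0.4995, 0.3716]
tool_rot: [0.648, 0.762, 0.0, -0.001]
ft_force: [0.4, 0.1, -0.3]
grip_width: 0.0363
grip_force: 0.0
```

Run:
```python
from h import *
o=get_obs();print(o["time"],o["position"],o["ft_force"])
c=camera("top");cv2.imwrite("pics/t4.png",c["pixels"])
m=cv2.inRange(cv2.cvtColor(c["pixels"],cv2.COLOR_BGR2HSV),(8,150,120),(22,255,255))
for (a,b,u,v) in((180,290,440,520),(280,310,190,225)):
    ys,xs=np.nonzero(m[a:b,u:v]);ys+=a;xs+=u
    P=np.array([pt(c,x,y) for x,y in zip(xs,ys)]);k=np.median(P,0) if len(P) else 0
    print(len(P),k)
    if u==440 and len(P): print(np.arctan2(H[1]-k[1],H[0]-k[0])-.16)
```

```text
5.575 [ 0.64678966 -0.49952929  0.37163432] [ 0.38456781  0.14882718 -0.3390532 ]
0 0
92 [0.44577892 0.16971854 0.05167328]
```

View pics/t4.png

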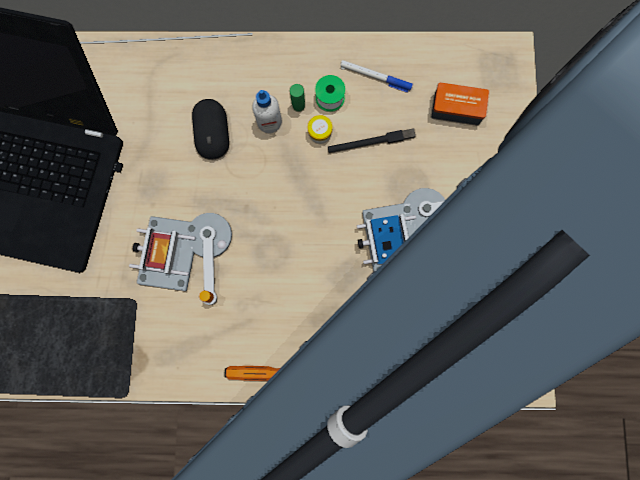

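The arm hides the leg here, so I'll move it aside.

move_arm:
  commands:
    - [[-0.5, -12.7, -0.8, 0, 0, 0], [-0.5, -12.7, -0.8, 0, 0, 0], [-0.5, -12.7, -0.8, 0, 0, 0], [-0.5, -12.7, -0.8, 0, 0, 0], [-0.5, -12.7, -0.8, 0, 0, 0], [-0.5, -12.7, -0.8, 0, 0, 0], [-0.5, -12.7, -0.8, 0, 0, 0], [-0.5, -12.7, -0.8, 0, 0, 0], [-0.5, -12.7, -0.8, 0, 0, 0], [-0.5, -12.7, -0.8, 0, 0, 0], [-0.5, -12.7, -0.8, 0, 0, 0], [-0.5, -12.7, -0.8, 0, 0, 0]]

```text
time: 7.12
position: [0.15, -0.6014, 0.4035]
tool_rot: [0.647, 0.762, 0.0, -0.0]
ft_force: [-0.1, 0.2, 0.2]
grip_width: 0.0359
grip_force: 0.0
```

Run:
```python
from h import *
c=camera("top");cv2.imwrite("pics/t5.png",cv2.resize(c["pixels"][160:300,340:520],None,fx=4,fy=4))
m=cv2.inRange(cv2.cvtColor(c["pixels"],cv2.COLOR_BGR2HSV),(8,150,120),(22,255,255))
a,b,u,v=180,290,440,520
ys,xs=np.nonzero(m[a:b,u:v]);ys+=a;xs+=u
P=np.array([pt(c,x,y) for x,y in zip(xs,ys)]);k=np.median(P,0) if len(P) else np.zeros(3)
print(len(P),k,np.arctan2(H[1]-k[1],H[0]-k[0])-.16,get_obs()["joint_velocities"])
```

```text
83 [ 0.61422751 -0.28478167  0.05221978] 1.5957302016793211 [-0.00795345  0.00163241 -0.00163676 -0.00084024 -0.00167816 -0.00247701]
```

View pics/t5.png

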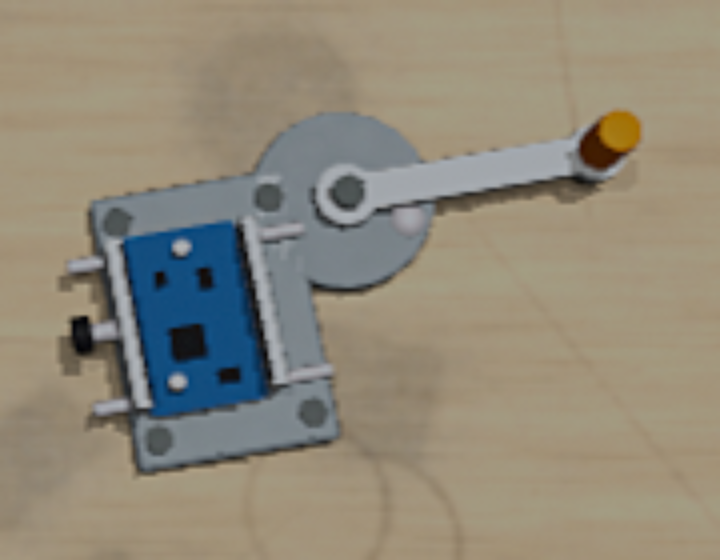

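The leg, running from the hinge at (347,192) to the knob at (620,130), is past the spring ball at (408,220) and square to the holder. The measured angle is about 1.57 rad.

```bash
python3 -c "
from rig import *
print(hand_in())"
```

```text
the job is handed in; nothing more can be done
None
```

The circuit board holder's leg is swung out and snapped home behind its spring ball (measured at about its 1.57 rad stop) and let go; the cartridge holder's leg was left where it was, and the job is handed in (no verdict was returned).

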